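Open the connector kit case with the two-stage catch

ROBOT

A 6-joint arm with a two-finger parallel gripper is mounted at the origin on a cart in front of the work surface, level with it; the furniture and walls round the work are solid. World frame = base frame: x ahead of the robot, y to its left, z up, the work surface at z = 0. Lengths are in m, angles in rad, forces in N, time in s.
With the tool pointing down it reaches from about 0.225 to 0.875 m from the base axis. Payload 3.4 kg.
Tool frame: the origin (TCP) lies between the finger pads; the fingertips stand 19 mm ahead of it and the grasp point (between the pads) is the TCP; z points along the fingers, y is the line along which they close (so a half turn about z gives the same grasp; the last joint's range is limited). The gripper opens to 85 mm and grips with 20 to 120 N. Pads are 22 mm wide; open, the fingers measure 114 mm over their backs; the gripper's body (76 mm by 85 mm) begins 54 mm behind the grasp point. The pads swing forward as they close: fully open they stand 13 mm farther back than shut.
Start: joints at [1.056, 0.276, 1.505, -0, 1.361, -0.121], TCP at [0.221, 0.531, 0.25] pointing down, gripper open.
Joint ranges: [-2.89, 2.89], [-0.75, 2.08], [0.22, 2.7], [-1.18, 4.32], [0.11, 2.71], [-2.7, 2.7]. Speed limits (rad/s): [2.57, 2.57, 3.14, 3.14, 3.14, 3.14].

INTERFACE

Orientations are given as a unit quaternion [w, x, y, z].
In Python, from rig import get_state, imaging, ticket gives the robot as it stands. The module is installed in compiled form; this text tells all that it offers.
- The arm moves only by the shell command python3 -m inch 'ROWS' [FORCE]. ROWS is JSON, a list of rows, each an object with "claw": the opening, from -1 (shut) to 1 (fully open); "travel": the shift along the world's x, y, z in units of 200 mm (1.0 is 200 mm), a list of three; "turn": the turn about the world's z in units of 180 degrees (1.0 is 180 degrees). A call has 1 to 5 rows; each row is the pose to reach, as a shift and turn from the pose commanded when the call began, turning the shorter way round; what a row does not reach only later rows make up. A row lasts 1/10 s, in which the tool goes at most 50 mm and 8.59 degrees, less where a joint would pass 70% of its speed; a pose out of reach is approached as far as the arm can. A call with a number of a shift or a turn outside -1 to 1 is refused whole. A call with a gripper value outside its range is refused whole. The fingers move at their own pace and stop on an object; FORCE is the grip in N (left out, the last holds). Time passes only in rows, so rows that repeat a pose let the fingers close. It gives the time, the measured TCP pose, the force, the opening and the grip force at its end, in the units of the state.
- get_state(): the state, without advancing time (a new reading comes with each control period).
- imaging.get_image(name): name is "scene" or "top"; returns the picture (400x640x3 uint8, red, green, blue); there is no depth.
- imaging.camera_params(name): a dict with "camera_matrix" (3x3 intrinsics, pixels), "cam_to_world" (4x4, takes a point from camera to world coordinates). Camera axes: x right, y down, z forward; pixel columns grow to the right and rows downward; lengths in m; the calibration is good to about 2 mm. A picture is of the moment at which its call begins. camera_params takes no time and is no camera call.
- ticket.sign_off(): hands the job in; it is judged then, once.
The state is a dict: "clock": time; "qpos": joint angles; "qd": joint speeds; "effort": joint torques, N m; "position": TCP position; "ee_rot": TCP orientation; "contact_force": force on the tool from outside, world axes, zero at the start; "moment": the same for the moment, N m; "width": finger opening in m; "gripper_force": force on a finger pad.
Only numpy, scipy, OpenCV 4.12 (cv2) and the standard library are available. Lean on these libraries where they do the work, as an engineer would, in place of code of your own. Each camera call takes 0.05 s, during which the arm holds its last target. There are 200 camera calls.

TASK

Open the grey kit case on the desk. First press the thumb piece of the safety tab beside the catch lever down and, keeping it pressed, slide it away from the lever all the way to its end stop, so that it pops up there and stays by itself; only then lift the catch lever and raise the lid until it stands nearly upright on its own. The catch is small: press and push the tab with about 10 N and never more than 20 N, do not prise the lever while the tab still locks it, and leave the parts standing round the case where they are.

Things in the scene. Friction and masses are not known exactly. Their poses are not given: they have to be found in the camera images.
- case: Base of the grey kit case, 170 (x) x 260 (y) x 66 mm high, fixed on the desk. Origin: centre of its underside; its x points from the catch side (which faces the robot) to the hinge side, y to the left as seen from the catch side, z up. With the lid shut it is 94 mm high.
- tab: The safety tab on the lid, left of the catch lever: a steel bolt between guides 20 mm high, whose tongue lies over the lever, with a black thumb piece, 30 (x) x 44 (y) mm, with a ridge 6 mm wide and 7 mm high along its +y end; the flat to press on runs from y = -22 to +16 mm. Origin: on the lid's top face under the thumb piece's middle; moves with the bolt; axes as the lid's.
- press (a point): Point on the tab 33.5 mm above the lid, at the middle of the thumb piece; moves with the bolt, not with pressing. The thumb piece is clamped on its stem by hand, so its flat may stand up to 3.5 mm above or below this point. Pressing: rigid to 4 N, then 0.9 N/mm; bottoms hard 5 mm down, at 8.5 N. The bolt can slide only while it is 4.3 mm down or more. The tab breaks above 20 N.
- tab_slide (a joint): Travel of the safety tab away from the lever, along its +y, m: 0 locked, 0.0185 hard end stop. Takes 3 to 5 N while pressed down; finger friction on the thumb piece or a push on its ridge drives it. Let go at 0.017 or more the thumb piece pops up and the tab stays at about 0.017; before that, a spring draws it back.
- grip (a point): Middle of the black barrel at the free end of the catch lever, 26 mm long (along y) and 16 mm thick, 20 mm out in front of the case, with free space round and below it; with the lever down it is 103 mm above the desk. Pinch it across its flat ends (along y). Axes as the lever's.
- lever (a joint): Catch lever, rad: 0 flat, grows as its free end goes up, stop at 1.0. Locked by the tab it has 0.08 of play. Its hook lets the lid go from 0.3 on. It is a steel bar 18 mm wide and stays where it is left (about 2 to 3 N at the barrel).
- pivot (a point): Axis of the lever's pivot pin, which runs along y; 70 mm from the middle of the barrel; fixed to the lid. Axes as the lid's.
- hinge (a point): Middle of the lid's hinge axis, which runs along y, at the case's far upper edge, 66 mm above the desk, 120 mm behind and 37 mm below the pivot pin while the lid is shut.
- lid (a joint): Lid, rad: 0 shut, grows as its catch side goes up, 1.57 upright, stop at 1.75. The hinge is stiff, so that it stays at any angle; raising it by the lever takes about 5 to 11 N.
- attenuator: Silver ribbed cylinder, 21 mm across, 62 mm tall, standing loose left of the case; leave it. Origin: centre of its underside.
- load: Black cylinder with a yellowish cap, 27 mm across, 37 mm tall, standing loose right of the case; leave it. Origin: centre of its underside.
- adapter: Silver connector, 22 mm across, 35 mm tall, standing loose right of the case; leave it. Origin: centre of its underside.

How it is judged:
By the outcome, as a careful person would: the job done as asked, in the order asked, and still so for the second after the job is handed in, with the robot touching nothing.
It also fails if it takes over 72 s, if anything falls off the work surface, if the arm or the gripper's body presses on something with over 40 N, if the wrist force passes 120 N, or if a joint passes its speed limit or range.

## Working session

There is one attempt and no reset: what is moved stays moved. The work goes in short steps, Python scripts to look and compute and a shell command to move; the robot and the scene stay as the last step left them, time stands still between calls to the robot, and variables do not carry over. Pictures are saved under pics/ and viewed, at most 10 in all, crops included, and the job is handed in when it is done.

```bash
mkdir -p pics
cat > h.py <<'E'
import numpy as np, cv2
from rig import get_state, imaging
def cam(n):
    p=imaging.camera_params(n); return np.array(p["camera_matrix"]),np.array(p["cam_to_world"])
def ray(n,u,v,z):
    K,T=cam(n); d=T[:3,:3]@np.linalg.solve(K,[u,v,1]); o=T[:3,3]; return o+d*(z-o[2])/d[2]
def proj(n,P):
    K,T=cam(n); c=T[:3,:3].T@(np.asarray(P,float)-T[:3,3]); c=K@c; return c[:2]/c[2]
def tri(obs):
    A=np.zeros((3,3));b=np.zeros(3)
    for n,u,v in obs:
        K,T=cam(n); d=T[:3,:3]@np.linalg.solve(K,[u,v,1]); d/=np.linalg.norm(d); M=np.eye(3)-np.outer(d,d); A+=M;b+=M@T[:3,3]
    return np.linalg.solve(A,b)
def snap(n,f,crop=None,s=1):
    im=imaging.get_image(n)[:,:,::-1]
    if crop: x0,y0,x1,y1=crop; im=im[y0:y1,x0:x1]
    cv2.imwrite("pics/"+f,cv2.resize(np.ascontiguousarray(im),None,fx=s,fy=s,interpolation=cv2.INTER_CUBIC))
E
python3 - <<'E'
from h import *
snap("scene","s0.png"); snap("top","t0.png")
for n in("scene","top"): K,T=cam(n); print(n,K.round(1).tolist(),T.round(3).tolist())
print(get_state())
E
```

```text
scene [[433.5, 0.0, 321.6], [0.0, 433.5, 201.3], [0.0, 0.0, 1.0]] [[-0.5, -0.458, 0.735, -0.093], [-0.866, 0.244, -0.436, 0.41], [0.021, -0.855, -0.519, 0.575], [0.0, 0.0, 0.0, 1.0]]
top [[488.1, 0.0, 317.7], [0.0, 488.1, 200.2], [0.0, 0.0, 1.0]] [[0.006, -0.994, 0.111, 0.484], [-1.0, -0.005, 0.009, 0.03], [-0.008, -0.111, -0.994, 1.109], [0.0, 0.0, 0.0, 1.0]]
{'clock': 0.1, 'qpos': array([ 1.05602365e+00,  2.76549906e-01,  1.50602080e+00,  3.67722828e-06,
        1.36069682e+00, -1.20990185e-01]), 'qd': array([ 0.00155289, -0.00043342, -0.00249301, -0.00049639,  0.00115374,
        0.00051071]), 'effort': array([ 3.87924711e-04, -4.17697120e+01, -2.46404707e+01, -3.36225721e-04,
        5.87835661e-03,  1.93816014e-06]), 'position': array([0.22039733, 0.53060425, 0.24951015]), 'ee_rot': array([-2.63451704e-04,  1.95621900e-01,  9.80679036e-01, -7.94915992e-04]), 'contact_force': array([-0.7781202 ,  0.09631716, -0.01460458]), 'moment': array([-0.02733781, -0.03104838, -0.02464533]), 'gripper_force': 0.0, 'width': 0.08553745952011753}
```

View pics/s0.png

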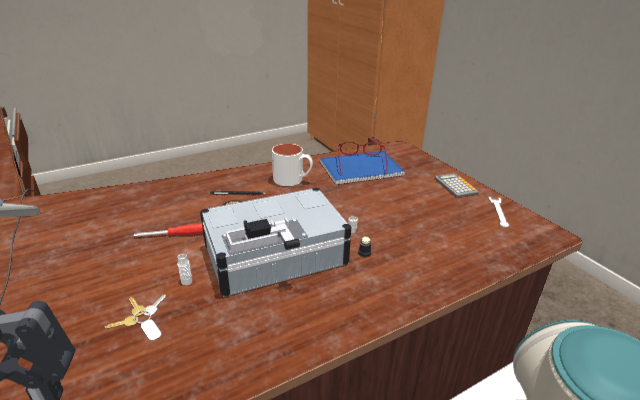

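View pics/t0.png

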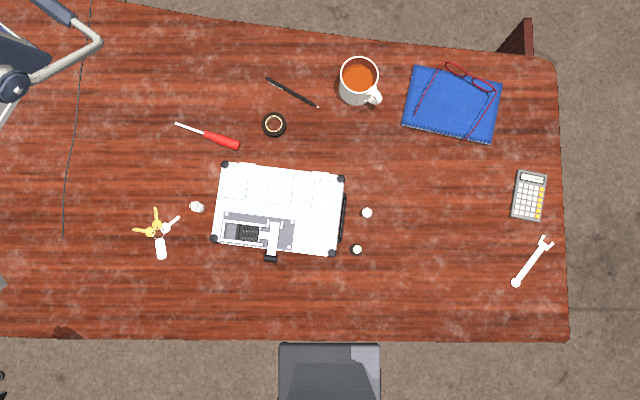

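The case is at about (278,210) in the top view and (277,240) in the scene view. The lever barrel is near (271,259) top and (291,243) scene, and the thumb piece near (246,233) top. I'll take enlarged crops next.

Run:
```python
from h import *
snap("top","t1.png",(200,150,360,270),5); snap("scene","s1.png",(195,180,355,300),5)
```

```text
(no output)
```

View pics/t1.png

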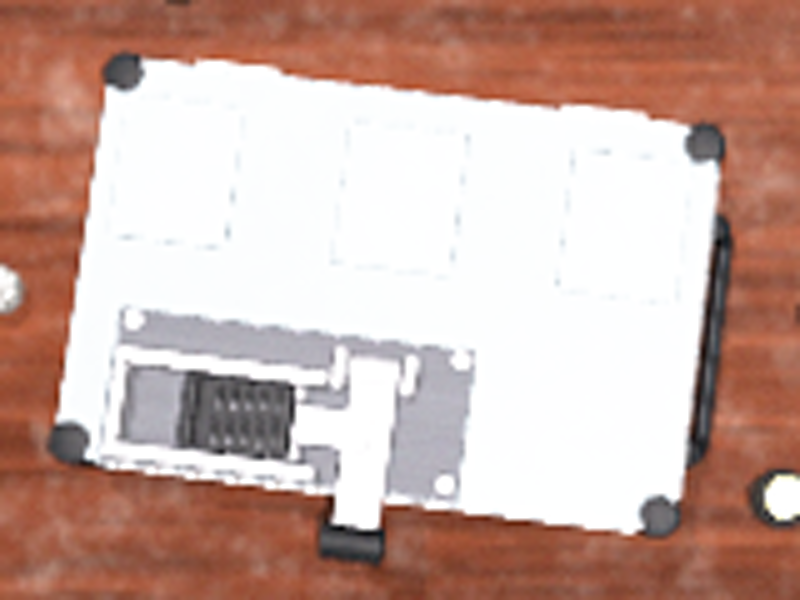

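View pics/s1.png

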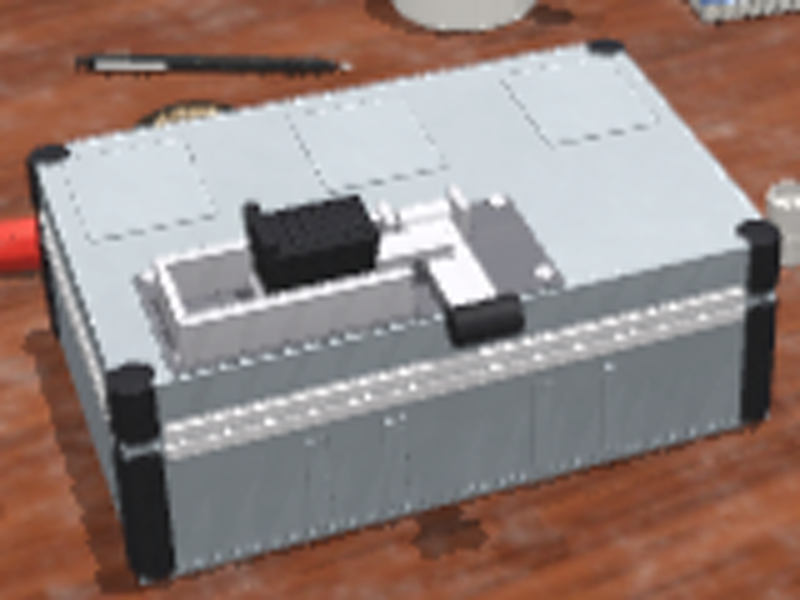

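The top crop shows the lid's corner posts at crop px (123,71), (705,143), (658,516) and (70,441). The thumb flat's lever-side edge runs (298,384)-(290,458), the ridge is at x≈178-200, and the barrel is at (352,544). The scene crop shows the flat's right corners at (362,197) and (380,232), with the barrel from (447,295) to (523,343).

Run:
```python
from h import *
t=lambda x,y:((x+.5)/5-.5+200,(y+.5)/5-.5+150)
s=lambda x,y:((x+.5)/5-.5+195,(y+.5)/5-.5+180)
C=[ray("top",*t(*p),.094) for p in((123,71),(705,143),(658,516),(70,441))]
for c in C: print(c.round(4))
print([np.linalg.norm(C[i]-C[(i+1)%4]).round(4) for i in range(4)])
yx=(C[0]-C[1]+C[3]-C[2]); xx=(C[0]-C[3]+C[1]-C[2]); print("yaw",np.degrees(np.arctan2(-yx[0],yx[1])),np.degrees(np.arctan2(xx[1],xx[0])))
m=np.mean(C,0);yaw=np.arctan2(-yx[0],yx[1]);ex=np.array([np.cos(yaw),np.sin(yaw),0]);ey=np.array([-np.sin(yaw),np.cos(yaw),0])
print("centre",m.round(4))
loc=lambda P:np.array([(P-m)@ex,(P-m)@ey,P[2]]).round(4)
for nm,a,b in(("far r",(298,384),(362,197)),("near r",(290,458),(380,232)),("barrel",(352,543),(485,315)),("ridge nearL",(178,447),(255,248)),("ridge farL",(187,372),(247,204))):
    P=tri([("top",*t(*a)),("scene",*s(*b))]);print(nm,P.round(4),loc(P), (proj("top",P)-t(*a)).round(2),(proj("scene",P)-s(*b)).round(2))
for nm,a,z in(("far r",(298,384),.1275),("near r",(290,458),.1275),("ridge L far",(187,372),.1345),("ridge L near",(178,447),.1345),("barrelL",(320,545),.103),("barrelR",(385,545),.103),("barrel c",(352,543),.107)):
    P=ray("top",*t(*a),z);print(nm,P.round(4),loc(P))
```

```text
[0.6739 0.2376 0.094 ]
[ 0.6444 -0.0083  0.094 ]
[0.4884 0.0109 0.094 ]
[0.5178 0.2554 0.094 ]
[np.float64(0.2477), np.float64(0.1572), np.float64(0.2462), np.float64(0.1571)]
yaw -6.858506104460899 -6.755093588610631
centre [0.5811 0.1239 0.094 ]
far r [0.5392 0.1548 0.1251] [-0.0454  0.0257  0.1251] [1.07 0.57] [-1.3  -0.14]
near r [0.5101 0.1586 0.1279] [-0.0747  0.026   0.1279] [0.32 0.17] [-0.4  -0.04]
barrel [0.4757 0.1348 0.1047] [-0.1059 -0.0018  0.1047] [0.69 0.4 ] [-0.91 -0.08]
ridge nearL [0.5145 0.2036 0.1329] [-0.0757  0.0711  0.1329] [-0.07 -0.03] [0.09 0.01]
ridge farL [0.5433 0.1982 0.1333] [-0.0465  0.0692  0.1333] [1.15 0.56] [-1.41 -0.18]
far r [0.5402 0.1567 0.1275] [-0.0446  0.0276  0.1275]
near r [0.5104 0.1593 0.1275] [-0.0744  0.0267  0.1275]
ridge L far [0.5443 0.2003 0.1345] [-0.0457  0.0715  0.1345]
ridge L near [0.5143 0.2032 0.1345] [-0.0758  0.0707  0.1345]
barrelL [0.4756 0.1495 0.103 ] [-0.1078  0.0128  0.103 ]
barrelR [0.4758 0.1228 0.103 ] [-0.1044 -0.0136  0.103 ]
barrel c [0.4766 0.136  0.107 ] [-0.1053 -0.0005  0.107 ]
```

The measurements agree with the sizes given: 170x260 lid, barrel 105 mm ahead of centre, thumb piece 30x44. The case is at (0.581, 0.124) with yaw −6.8°. The thumb centre is at about (0.527, 0.180). I'll move above it with the fingers closed.

```bash
python3 -m inch '[{"claw":-1,"travel":[0.2,-0.2,0],"turn":0.045},{"claw":-1,"travel":[0.4,-0.4,0],"turn":0.088},{"claw":-1,"travel":[0.6,-0.65,0],"turn":0.088},{"claw":-1,"travel":[0.766,-0.877,0],"turn":0.088},{"claw":-1,"travel":[0.766,-0.877,0],"turn":0.088}]' 20
python3 -m inch '[{"claw":-1,"travel":[0.2,-0.22,0],"turn":0},{"claw":-1,"travel":[0.4,-0.44,0],"turn":0},{"claw":-1,"travel":[0.6,-0.66,0],"turn":0},{"claw":-1,"travel":[0.766,-0.877,0],"turn":0},{"claw":-1,"travel":[0.766,-0.877,0],"turn":0}]'
python3 -m inch '[{"claw":-1,"travel":[0,0,0],"turn":0},{"claw":-1,"travel":[0,0,0],"turn":0}]'; python3 -c "
from rig import get_state as g
print(g())"
```

```text
clock: 0.7
position: [0.3751, 0.3533, 0.2502]
ee_rot: [0.0, 0.059, 0.998, -0.0]
contact_force: [0.9, 0.6, -0.6]
width: 0.0122
gripper_force: 0.0
clock: 1.2
position: [0.529, 0.1773, 0.2501]
ee_rot: [0.0, 0.06, 0.998, -0.0]
contact_force: [0.1, 0.9, 0.1]
width: -0.0005
gripper_force: 0.0
clock: 1.4
position: [0.5271, 0.1797, 0.2499]
ee_rot: [-0.001, 0.06, 0.998, 0.0]
contact_force: [-0.3, 0.3, 0.3]
width: 0.0001
gripper_force: 0.0
{'clock': 1.4, 'qpos': array([ 2.03125734e-01,  2.49436823e-01,  1.54340630e+00,  8.23047638e-04,
        1.35002887e+00, -1.24854075e+00]), 'qd': array([ 0.0350544 , -0.01266507,  0.01263816,  0.00445329,  0.0043814 ,
       -0.00078061]), 'effort': array([-1.19030356e+00, -3.94514179e+01, -2.48568892e+01, -1.43210208e-01,
       -9.46677430e-02, -1.28267644e-02]), 'position': array([0.52705004, 0.17969458, 0.24985765]), 'ee_rot': array([-7.21984255e-04,  5.96198980e-02,  9.98220866e-01,  2.21595394e-04]), 'contact_force': array([-0.30457372,  0.29933798,  0.27634322]), 'moment': array([0.01538365, 0.00357813, 0.02656674]), 'gripper_force': 0.0, 'width': 0.0001118208664639659}
```

```bash
python3 -m inch '[{"claw":-1,"travel":[0,0,-0.2],"turn":0},{"claw":-1,"travel":[0,0,-0.38],"turn":0},{"claw":-1,"travel":[0,0,-0.44],"turn":0},{"claw":-1,"travel":[0,0,-0.46],"turn":0},{"claw":-1,"travel":[0,0,-0.46],"turn":0}]'
python3 - <<'E'
from h import *
snap("scene","s2.png",(215,150,335,270),5)
E
```

```text
clock: 1.9
position: [0.5272, 0.181, 0.159]
ee_rot: [0.0, 0.058, 0.998, 0.0]
contact_force: [-0.3, -0.1, 0.7]
width: 0.0001
gripper_force: 0.0
```

View pics/s2.png

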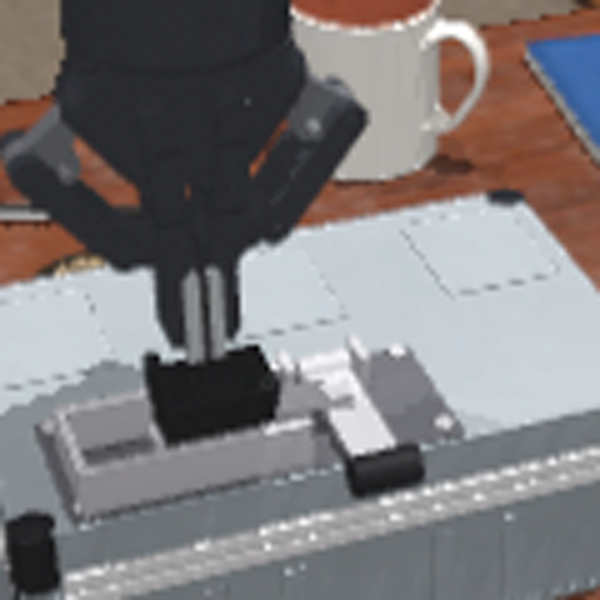

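The closed tips hang centred over the thumb flat: tips at crop (205,360), flat x 160–275, and the ridge clear on the left at 147–160. Next I lower in small steps.

```bash
python3 -m inch '[{"claw":-1,"travel":[0,0,-0.01],"turn":0},{"claw":-1,"travel":[0,0,-0.025],"turn":0},{"claw":-1,"travel":[0,0,-0.035],"turn":0},{"claw":-1,"travel":[0,0,-0.035],"turn":0},{"claw":-1,"travel":[0,0,-0.035],"turn":0}]'|grep -E 'pos|cont'
python3 -m inch '[{"claw":-1,"travel":[0,0,-0.005],"turn":0},{"claw":-1,"travel":[0,0,-0.005],"turn":0},{"claw":-1,"travel":[0,0,-0.005],"turn":0}]'|grep -E 'pos|cont'
python3 -m inch '[{"claw":-1,"travel":[0,0,-0.005],"turn":0},{"claw":-1,"travel":[0,0,-0.005],"turn":0},{"claw":-1,"travel":[0,0,-0.005],"turn":0}]'|grep -E 'pos|cont'
python3 -m inch '[{"claw":-1,"travel":[0,0,-0.005],"turn":0},{"claw":-1,"travel":[0,0,-0.005],"turn":0},{"claw":-1,"travel":[0,0,-0.005],"turn":0}]'|grep -E 'pos|cont'
```

```text
position: [0.5271, 0.1802, 0.1514]
contact_force: [0.3, 0.5, -0.8]
position: [0.527, 0.1802, 0.1503]
contact_force: [-0.1, -0.0, -0.3]
position: [0.527, 0.1802, 0.1493]
contact_force: [0.3, 0.4, 0.6]
position: [0.527, 0.1802, 0.1483]
contact_force: [-0.3, -1.0, 0.2]
```

```bash
for i in 1 2 3; do python3 -m inch '[{"claw":-1,"travel":[0,0,-0.005],"turn":0},{"claw":-1,"travel":[0,0,-0.005],"turn":0},{"claw":-1,"travel":[0,0,-0.005],"turn":0}]'|grep -E 'pos|cont'; done
```

```text
position: [0.5272, 0.1803, 0.1478]
contact_force: [-0.5, -0.2, 3.7]
position: [0.5272, 0.1803, 0.1466]
contact_force: [-0.5, -0.2, 4.4]
position: [0.5272, 0.1803, 0.1456]
contact_force: [-0.9, -0.3, 5.4]
```

```bash
for i in 1 2; do python3 -m inch '[{"claw":-1,"travel":[0,0,-0.005],"turn":0},{"claw":-1,"travel":[0,0,-0.005],"turn":0},{"claw":-1,"travel":[0,0,-0.005],"turn":0}]'|grep -E 'pos|cont'; done
for i in 1 2; do python3 -m inch '[{"claw":-1,"travel":[0,0,-0.0025],"turn":0},{"claw":-1,"travel":[0,0,-0.0025],"turn":0},{"claw":-1,"travel":[0,0,-0.0025],"turn":0}]'|grep -E 'pos|cont'; done
```

```text
position: [0.5272, 0.1803, 0.1448]
contact_force: [-0.7, 0.1, 7.0]
position: [0.5272, 0.1803, 0.1439]
contact_force: [-1.0, 0.4, 7.7]
position: [0.5273, 0.1803, 0.1435]
contact_force: [-1.4, -0.1, 6.8]
position: [0.5273, 0.1803, 0.1431]
contact_force: [-2.0, -0.3, 7.9]
```

```bash
python3 -m inch '[{"claw":-1,"travel":[0,0,-0.0025],"turn":0},{"claw":-1,"travel":[0,0,-0.0025],"turn":0},{"claw":-1,"travel":[0,0,-0.0025],"turn":0}]'|grep -E 'pos|cont'
for i in 1 2 3; do python3 -m inch '[{"claw":-1,"travel":[0.0006,0.005,0],"turn":0},{"claw":-1,"travel":[0.0012,0.01,0],"turn":0},{"claw":-1,"travel":[0.0012,0.01,0],"turn":0}]'|grep -E 'pos|cont'; done
```

```text
position: [0.5273, 0.1803, 0.1428]
contact_force: [-2.2, -0.3, 9.0]
position: [0.5274, 0.1815, 0.1428]
contact_force: [-0.9, -2.2, 10.1]
position: [0.5276, 0.1835, 0.1428]
contact_force: [-1.6, -1.8, 9.8]
position: [0.5279, 0.1854, 0.1428]
contact_force: [-2.2, -2.7, 10.4]
```

```bash
for i in 1 2 3 4 5; do python3 -m inch '[{"claw":-1,"travel":[0.0006,0.005,0],"turn":0},{"claw":-1,"travel":[0.0012,0.01,0],"turn":0},{"claw":-1,"travel":[0.0012,0.01,0],"turn":0}]'|grep -E 'pos|cont'; done
```

```text
position: [0.5281, 0.1873, 0.1428]
contact_force: [-1.1, -2.9, 8.3]
position: [0.5283, 0.1893, 0.1428]
contact_force: [-0.8, -3.7, 8.9]
position: [0.5286, 0.1913, 0.1428]
contact_force: [-2.6, -2.1, 9.9]
position: [0.5288, 0.1932, 0.1428]
contact_force: [-2.2, -3.1, 9.6]
position: [0.5291, 0.1952, 0.1428]
contact_force: [-2.7, -3.0, 10.2]
```

```bash
for i in 1 2 3 4; do python3 -m inch '[{"claw":-1,"travel":[0.0003,0.0025,0],"turn":0},{"claw":-1,"travel":[0.0006,0.005,0],"turn":0},{"claw":-1,"travel":[0.0006,0.005,0],"turn":0}]'|grep -E 'pos|cont'; done
python3 - <<'E'
from h import *
snap("scene","s3.png",(215,150,335,270),5)
E
```

```text
position: [0.5291, 0.1961, 0.1428]
contact_force: [-2.8, -3.6, 9.9]
position: [0.5293, 0.197, 0.1428]
contact_force: [-2.7, -2.7, 9.1]
position: [0.5294, 0.198, 0.1428]
contact_force: [-1.9, -3.7, 10.6]
position: [0.5295, 0.199, 0.1428]
contact_force: [-2.0, -4.2, 10.7]
```

View pics/s3.png

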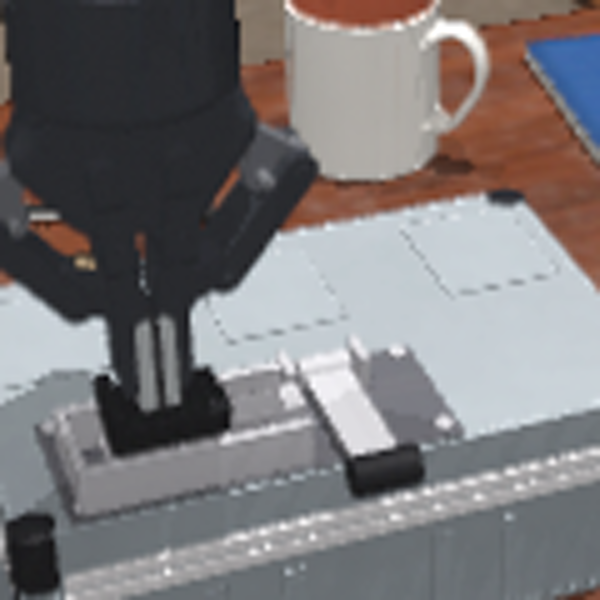

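The tab has travelled with the fingers: its ridge edge went from x≈147 to 97 px, about 18 mm, and the tongue is clear of the lever. I'll creep on until the end stop shows in the force.

```bash
for i in 1 2 3; do python3 -m inch '[{"claw":-1,"travel":[0.0003,0.0025,0],"turn":0},{"claw":-1,"travel":[0.0003,0.0025,0],"turn":0}]'|grep -E 'pos|cont'; done
```

```text
position: [0.5295, 0.1991, 0.1428]
contact_force: [-2.1, -4.7, 10.3]
position: [0.5295, 0.1993, 0.1428]
contact_force: [-1.8, -5.8, 10.2]
position: [0.5295, 0.1994, 0.1428]
contact_force: [-2.9, -6.0, 10.8]
```

The finger is stopped and the side force is rising, so this is the end stop. Lift off straight up.

```bash
python3 -m inch '[{"claw":-1,"travel":[0,0,0.005],"turn":0},{"claw":-1,"travel":[0,0,0.015],"turn":0},{"claw":-1,"travel":[0,0,0.03],"turn":0},{"claw":-1,"travel":[0,0,0.05],"turn":0},{"claw":-1,"travel":[0,0,0.07],"turn":0}]'
python3 -m inch '[{"claw":-1,"travel":[0,0,0.15],"turn":0},{"claw":-1,"travel":[0,0,0.3],"turn":0},{"claw":-1,"travel":[-0.2,-0.1,0.4],"turn":0},{"claw":-0.1,"travel":[-0.4,-0.25,0.4],"turn":0},{"claw":-0.1,"travel":[-0.4,-0.25,0.4],"turn":0}]'
python3 - <<'E'
from h import *
snap("scene","s4.png",(195,180,355,300),5)
E
```

```text
clock: 10.5
position: [0.5294, 0.2019, 0.1554]
ee_rot: [-0.001, 0.059, 0.998, 0.0]
contact_force: [-0.6, 0.5, -0.1]
width: 0.0006
gripper_force: 0.0
clock: 11.0
position: [0.4431, 0.1496, 0.2353]
ee_rot: [-0.003, 0.059, 0.998, -0.001]
contact_force: [0.5, 0.6, -0.6]
width: 0.0285
gripper_force: 0.0
```

View pics/s4.png

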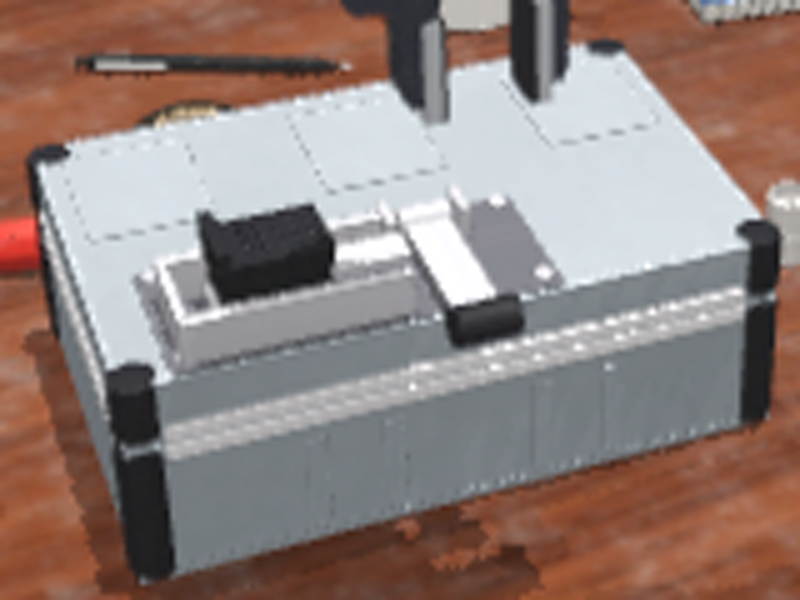

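The thumb piece has popped up and stays about 17 mm over (ridge edge at crop x≈203, was 247). The lever barrel is still down. Next I settle above the barrel at (0.477, 0.136).

```bash
python3 -m inch '[{"claw":0.05,"travel":[0.13,-0.065,0],"turn":0},{"claw":0.05,"travel":[0.13,-0.065,0],"turn":0},{"claw":0.05,"travel":[0.13,-0.065,0],"turn":0},{"claw":0.05,"travel":[0.13,-0.065,0],"turn":0}]'
cat > path.py <<'E'
import numpy as np
c=np.array([.5811,.1239]);ex=np.array([np.cos(np.radians(-6.8)),np.sin(np.radians(-6.8))])
def B(th,ph):
    p=np.array([-.120-.07*np.cos(th),.037+.07*np.sin(th)]); s,k=np.sin(ph),np.cos(ph)
    x,z=p[0]*k+p[1]*s,-p[0]*s+p[1]*k
    return np.r_[c+ex*(.085+x),.066+z]
E
python3 - <<'E'
from path import *
P0=B(0,0);print(P0.round(4))
for t in(.2,.4,.6,.8,1.0):print("lever",t,((B(t,0)-P0)/.2).round(3))
P1=B(1,0)
for p in np.arange(.1,1.56,.1):print("lid %.1f"%p,B(1,p).round(4),((B(1,p)-P1)/.2).round(3))
E
```

```text
clock: 11.45
position: [0.4756, 0.1392, 0.2354]
ee_rot: [-0.001, 0.059, 0.998, 0.0]
contact_force: [-1.4, 0.1, -0.4]
width: 0.0449
gripper_force: 0.0
[0.4768 0.1363 0.103 ]
lever 0.2 [ 0.007 -0.001  0.07 ]
lever 0.4 [ 0.027 -0.003  0.136]
lever 0.6 [ 0.061 -0.007  0.198]
lever 0.8 [ 0.105 -0.013  0.251]
lever 1.0 [ 0.16  -0.019  0.295]
lid 0.1 [0.5191 0.1313 0.1772] [ 0.051 -0.006  0.076]
lid 0.2 [0.5308 0.1299 0.1913] [ 0.11  -0.013  0.147]
lid 0.3 [0.5439 0.1283 0.2043] [ 0.176 -0.021  0.212]
lid 0.4 [0.5582 0.1266 0.2158] [ 0.247 -0.029  0.269]
lid 0.5 [0.5736 0.1248 0.2258] [ 0.324 -0.039  0.32 ]
lid 0.6 [0.5899 0.1228 0.2343] [ 0.406 -0.048  0.362]
lid 0.7 [0.607  0.1208 0.241 ] [ 0.491 -0.059  0.396]
lid 0.8 [0.6246 0.1187 0.246 ] [ 0.579 -0.069  0.421]
lid 0.9 [0.6427 0.1166 0.2492] [ 0.669 -0.08   0.437]
lid 1.0 [0.661  0.1144 0.2506] [ 0.761 -0.091  0.444]
lid 1.1 [0.6793 0.1122 0.2502] [ 0.852 -0.102  0.441]
lid 1.2 [0.6975 0.11   0.2478] [ 0.943 -0.112  0.43 ]
lid 1.3 [0.7153 0.1079 0.2437] [ 1.033 -0.123  0.409]
lid 1.4 [0.7327 0.1058 0.2378] [ 1.12  -0.134  0.38 ]
lid 1.5 [0.7494 0.1038 0.2302] [ 1.203 -0.143  0.342]
```

```bash
python3 -m inch '[{"claw":0.05,"travel":[0.006,-0.015,-0.1],"turn":0},{"claw":0.05,"travel":[0.006,-0.015,-0.3],"turn":0},{"claw":0.05,"travel":[0.006,-0.015,-0.5],"turn":0},{"claw":0.05,"travel":[0.006,-0.015,-0.62],"turn":0},{"claw":0.05,"travel":[0.006,-0.015,-0.66],"turn":0}]'
python3 -m inch '[{"claw":0.05,"travel":[0,0,0],"turn":0},{"claw":-0.1,"travel":[0,0,0],"turn":0},{"claw":-0.2,"travel":[0,0,0],"turn":0},{"claw":-0.3,"travel":[0,0,0],"turn":0},{"claw":-0.35,"travel":[0,0,0],"turn":0}]' 40
python3 -m inch '[{"claw":-0.6,"travel":[0,0,0],"turn":0},{"claw":-0.6,"travel":[0,0,0],"turn":0},{"claw":-0.6,"travel":[0,0,0],"turn":0}]' 40
python3 - <<'E'
from h import *
snap("scene","s5.png",(215,150,375,270),5)
E
```

```text
clock: 11.95
position: [0.4744, 0.1359, 0.1012]
ee_rot: [-0.003, 0.058, 0.998, -0.0]
contact_force: [0.4, -0.5, 0.3]
width: 0.0449
gripper_force: 0.0
clock: 12.45
position: [0.4777, 0.1347, 0.1051]
ee_rot: [0.001, 0.058, 0.998, -0.001]
contact_force: [-0.1, -4.7, 4.1]
width: 0.0275
gripper_force: 2.2
clock: 12.75
position: [0.4776, 0.134, 0.1051]
ee_rot: [0.001, 0.058, 0.998, -0.002]
contact_force: [-0.4, -5.7, 5.7]
width: 0.0254
gripper_force: 41.0
```

View pics/s5.png

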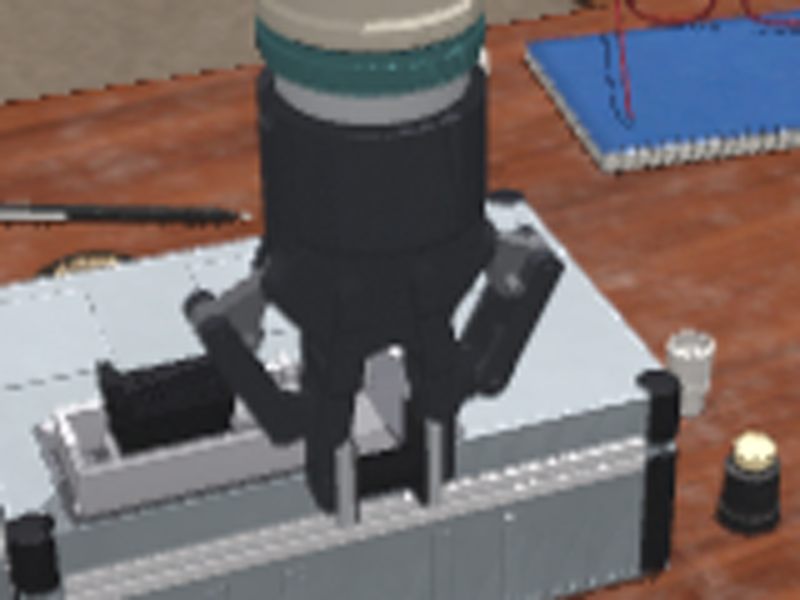

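The barrel is pinched between the pads (crop ~(390,470)), width 25.4 mm at 41 N. Now I lift the lever along its arc.

```bash
python3 -m inch '[{"claw":-0.6,"travel":[0.002,-0.005,0.035],"turn":0},{"claw":-0.6,"travel":[0.007,-0.007,0.07],"turn":0},{"claw":-0.6,"travel":[0.016,-0.008,0.105],"turn":0},{"claw":-0.6,"travel":[0.027,-0.009,0.136],"turn":0},{"claw":-0.6,"travel":[0.027,-0.009,0.136],"turn":0}]'
python3 -m inch '[{"claw":-0.6,"travel":[0.016,-0.002,0.032],"turn":0},{"claw":-0.6,"travel":[0.034,-0.004,0.062],"turn":0},{"claw":-0.6,"travel":[0.055,-0.007,0.09],"turn":0},{"claw":-0.6,"travel":[0.078,-0.01,0.115],"turn":0},{"claw":-0.6,"travel":[0.078,-0.01,0.115],"turn":0}]'
python3 -m inch '[{"claw":-0.6,"travel":[0.02,-0.002,0.022],"turn":0},{"claw":-0.6,"travel":[0.045,-0.005,0.04],"turn":0},{"claw":-0.6,"travel":[0.045,-0.005,0.04],"turn":0}]'
```

```text
clock: 13.3
position: [0.4821, 0.1333, 0.1316]
ee_rot: [-0.0, 0.058, 0.998, -0.001]
contact_force: [1.7, -5.7, -3.1]
width: 0.0248
gripper_force: 40.1
clock: 13.8
position: [0.497, 0.1315, 0.1547]
ee_rot: [-0.001, 0.059, 0.998, -0.0]
contact_force: [-2.6, -3.8, -1.4]
width: 0.0247
gripper_force: 40.0
clock: 14.1
position: [0.5055, 0.1305, 0.1624]
ee_rot: [-0.002, 0.059, 0.998, -0.0]
contact_force: [-2.7, -4.8, -2.9]
width: 0.025
gripper_force: 39.8
```

```bash
python3 -m inch '[{"claw":-0.6,"travel":[0.04,-0.005,0.037],"turn":0},{"claw":-0.6,"travel":[0.068,-0.008,0.074],"turn":0},{"claw":-0.6,"travel":[0.097,-0.011,0.11],"turn":0},{"claw":-0.6,"travel":[0.127,-0.015,0.145],"turn":0},{"claw":-0.6,"travel":[0.127,-0.015,0.145],"turn":0}]'
python3 - <<'E'
from path import *
for p in np.arange(.2,1.56,.05):print("%.2f"%p,B(1,p).round(4))
E
```

```text
clock: 14.6
position: [0.5316, 0.1274, 0.1919]
ee_rot: [-0.002, 0.059, 0.998, -0.0]
contact_force: [-3.0, -4.8, -1.3]
width: 0.0245
gripper_force: 40.1
0.20 [0.5308 0.1299 0.1913]
0.25 [0.5372 0.1291 0.198 ]
0.30 [0.5439 0.1283 0.2043]
0.35 [0.5509 0.1275 0.2102]
0.40 [0.5582 0.1266 0.2158]
0.45 [0.5658 0.1257 0.221 ]
0.50 [0.5736 0.1248 0.2258]
0.55 [0.5817 0.1238 0.2303]
0.60 [0.5899 0.1228 0.2343]
0.65 [0.5984 0.1218 0.2379]
0.70 [0.607  0.1208 0.241 ]
0.75 [0.6157 0.1198 0.2437]
0.80 [0.6246 0.1187 0.246 ]
0.85 [0.6336 0.1176 0.2479]
0.90 [0.6427 0.1166 0.2492]
0.95 [0.6518 0.1155 0.2502]
1.00 [0.661  0.1144 0.2506]
1.05 [0.6701 0.1133 0.2506]
1.10 [0.6793 0.1122 0.2502]
1.15 [0.6884 0.1111 0.2492]
1.20 [0.6975 0.11   0.2478]
1.25 [0.7065 0.109  0.246 ]
1.30 [0.7153 0.1079 0.2437]
1.35 [0.7241 0.1068 0.241 ]
1.40 [0.7327 0.1058 0.2378]
1.45 [0.7412 0.1048 0.2342]
1.50 [0.7494 0.1038 0.2302]
1.55 [0.7575 0.1029 0.2258]
```

```bash
python3 -m inch '[{"claw":-0.6,"travel":[0.028,-0.003,0.031],"turn":0},{"claw":-0.6,"travel":[0.062,-0.007,0.062],"turn":0},{"claw":-0.6,"travel":[0.097,-0.012,0.092],"turn":0},{"claw":-0.6,"travel":[0.133,-0.016,0.12],"turn":0},{"claw":-0.6,"travel":[0.133,-0.016,0.12],"turn":0}]'
python3 - <<'E'
from h import *
snap("scene","s6.png",(195,110,355,270),3.75)
E
```

```text
clock: 15.1
position: [0.5581, 0.1243, 0.2158]
ee_rot: [-0.002, 0.059, 0.998, -0.0]
contact_force: [-4.4, -4.2, -1.6]
width: 0.0249
gripper_force: 39.7
```

View pics/s6.png

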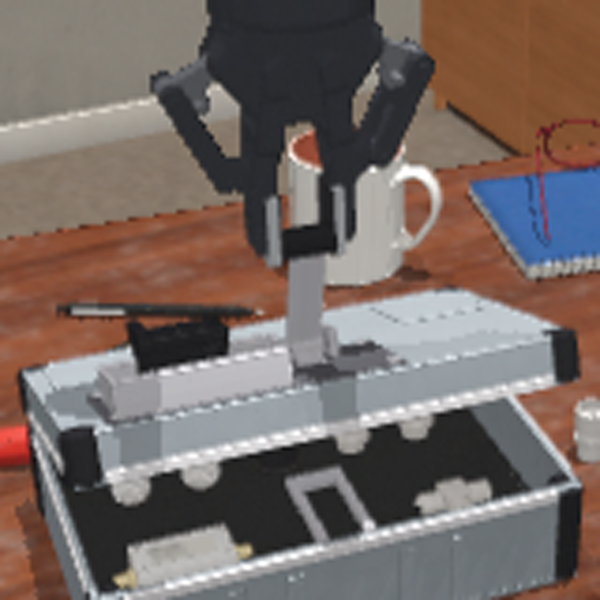

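The lid is rising with the barrel at the lever stop (lid ≈0.4 rad). Before going on I check that the mug behind is clear.

```bash
python3 - <<'E'
from h import *
for p in((358,62),(358,100),(340,80),(380,98)):print(p,[ray("top",*p,z).round(3)[:2] for z in(.05,.1)])
print("mug rim top in scene (288,147):",ray("scene",288,147,.1).round(3), ray("scene",288,184,0).round(3))
E
python3 -m inch '[{"claw":-0.6,"travel":[0.038,-0.005,0.026],"turn":0},{"claw":-0.6,"travel":[0.077,-0.009,0.05],"turn":0},{"claw":-0.6,"travel":[0.118,-0.014,0.072],"turn":0},{"claw":-0.6,"travel":[0.159,-0.019,0.092],"turn":0},{"claw":-0.6,"travel":[0.201,-0.024,0.11],"turn":0}]'
python3 -m inch '[{"claw":-0.6,"travel":[0.043,-0.005,0.016],"turn":0},{"claw":-0.6,"travel":[0.086,-0.01,0.029],"turn":0},{"claw":-0.6,"travel":[0.131,-0.016,0.041],"turn":0},{"claw":-0.6,"travel":[0.176,-0.021,0.05],"turn":0},{"claw":-0.6,"travel":[0.176,-0.021,0.05],"turn":0}]'
```

```text
(358, 62) [array([ 0.916, -0.049]), array([ 0.896, -0.045])]
(358, 100) [array([ 0.828, -0.049]), array([ 0.812, -0.045])]
(340, 80) [array([ 0.874, -0.008]), array([ 0.856, -0.007])]
(380, 98) [array([ 0.833, -0.098]), array([ 0.816, -0.092])]
mug rim top in scene (288,147): [ 0.862 -0.05   0.1  ] [ 0.844 -0.039  0.   ]
clock: 15.65
position: [0.5965, 0.1197, 0.2374]
ee_rot: [-0.004, 0.058, 0.998, -0.0]
contact_force: [-7.2, -5.4, -2.9]
width: 0.0242
gripper_force: 39.3
clock: 16.15
position: [0.6343, 0.1152, 0.2489]
ee_rot: [-0.0, 0.059, 0.998, -0.0]
contact_force: [-4.2, -4.4, 0.1]
width: 0.0241
gripper_force: 39.3
```

```bash
python3 -m inch '[{"claw":-0.6,"travel":[0.046,-0.005,0.006],"turn":0},{"claw":-0.6,"travel":[0.091,-0.011,0.01],"turn":0},{"claw":-0.6,"travel":[0.137,-0.016,0.012],"turn":0},{"claw":-0.6,"travel":[0.183,-0.022,0.011],"turn":0},{"claw":-0.6,"travel":[0.229,-0.027,0.009],"turn":0}]'
python3 -m inch '[{"claw":-0.6,"travel":[0.046,-0.005,-0.005],"turn":0},{"claw":-0.6,"travel":[0.091,-0.011,-0.012],"turn":0},{"claw":-0.6,"travel":[0.136,-0.016,-0.021],"turn":0},{"claw":-0.6,"travel":[0.18,-0.021,-0.033],"turn":0},{"claw":-0.6,"travel":[0.18,-0.021,-0.033],"turn":0}]'
```

```text
clock: 16.65
position: [0.6796, 0.1099, 0.2518]
ee_rot: [-0.0, 0.059, 0.998, -0.0]
contact_force: [-5.0, -4.3, 4.0]
width: 0.023
gripper_force: 38.9
clock: 17.15
position: [0.7188, 0.1052, 0.246]
ee_rot: [0.004, 0.059, 0.998, -0.0]
contact_force: [-0.4, -5.5, 3.2]
width: 0.022
gripper_force: 38.9
```

```bash
python3 -m inch '[{"claw":-0.6,"travel":[0.04,-0.005,-0.015],"turn":0},{"claw":-0.6,"travel":[0.08,-0.01,-0.035],"turn":0},{"claw":-0.6,"travel":[0.12,-0.014,-0.055],"turn":0},{"claw":-0.6,"travel":[0.155,-0.019,-0.078],"turn":0},{"claw":-0.6,"travel":[0.155,-0.019,-0.078],"turn":0}]'
python3 - <<'E'
from h import *
snap("scene","s7.png",(195,80,375,260),3.3)
E
```

```text
clock: 17.65
position: [0.7529, 0.1012, 0.233]
ee_rot: [0.008, 0.059, 0.998, 0.0]
contact_force: [3.3, -5.3, 8.7]
width: 0.0206
gripper_force: 38.7
```

View pics/s7.png

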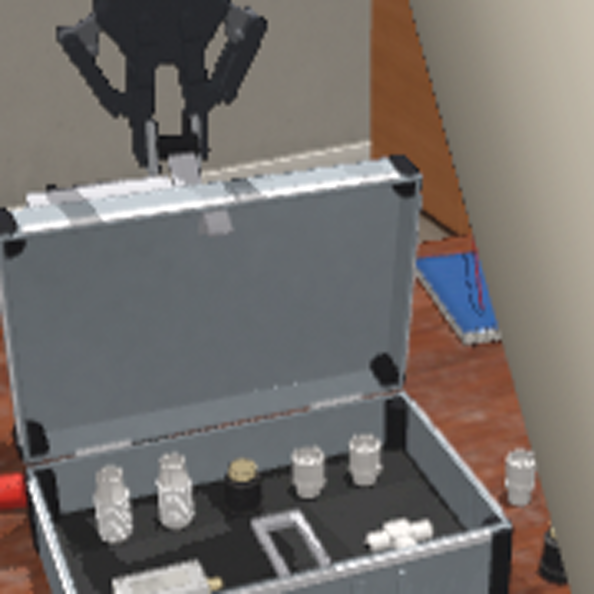

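The lid stands almost upright with the barrel still between the pads. Release and retreat upward.

```bash
python3 -m inch '[{"claw":-0.2,"travel":[0,0,0],"turn":0},{"claw":0.05,"travel":[0,0,0],"turn":0},{"claw":0.05,"travel":[0,0,0],"turn":0},{"claw":0.05,"travel":[0,0,0],"turn":0}]'
python3 -m inch '[{"claw":0.05,"travel":[0,0,0.05],"turn":0},{"claw":0.05,"travel":[0,0,0.15],"turn":0},{"claw":0.05,"travel":[0,0,0.3],"turn":0},{"claw":0.05,"travel":[0,0,0.45],"turn":0},{"claw":0.05,"travel":[0,0,0.45],"turn":0}]'
python3 -m inch '[{"claw":0.05,"travel":[-0.2,0,0.1],"turn":0},{"claw":0.05,"travel":[-0.4,0.2,0.1],"turn":0},{"claw":0.05,"travel":[-0.6,0.4,0.1],"turn":0},{"claw":0.05,"travel":[-0.8,0.6,0.1],"turn":0},{"claw":0.05,"travel":[-0.8,0.8,0.1],"turn":0}]'
python3 -m inch '[{"claw":0.05,"travel":[0,0,0],"turn":0},{"claw":0.05,"travel":[0,0,0],"turn":0},{"claw":0.05,"travel":[0,0,0],"turn":0}]'
python3 - <<'E'
from h import *
a=imaging.get_image("scene")[100:320,150:410,::-1]; b=imaging.get_image("top")[100:300,180:400,::-1]
a=cv2.resize(a,(400,338)); b=cv2.resize(b,(372,338)); cv2.imwrite("pics/f.png",np.hstack([a,b]))
E
```

```text
clock: 18.1
position: [0.7469, 0.1031, 0.2263]
ee_rot: [-0.0, 0.058, 0.998, 0.001]
contact_force: [-0.9, 0.5, 0.3]
width: 0.045
gripper_force: 0.0
clock: 18.6
position: [0.7488, 0.1027, 0.3231]
ee_rot: [0.005, 0.058, 0.998, 0.001]
contact_force: [0.1, 0.4, 0.6]
width: 0.0446
gripper_force: 0.0
clock: 19.1
position: [0.5847, 0.2567, 0.3374]
ee_rot: [-0.001, 0.059, 0.998, -0.0]
contact_force: [1.5, 0.9, 0.5]
width: 0.0449
gripper_force: 0.0
clock: 19.4
position: [0.5888, 0.2561, 0.3363]
ee_rot: [-0.0, 0.059, 0.998, -0.0]
contact_force: [0.3, -0.7, 0.5]
width: 0.0449
gripper_force: 0.0
```

View pics/f.png

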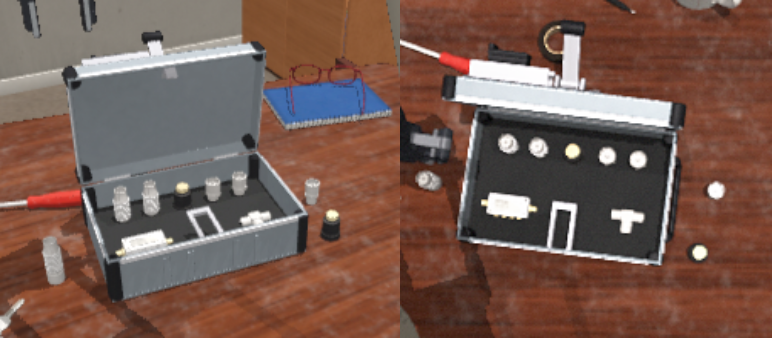

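Run:
```python
from h import *; from path import *
o=lambda x,y:(180+(x-400)/372*220,100+y/338*200)
print("seen barrel",np.round(o(571,27),1),"outer edge right",np.round(o(683,103),1),"inner",np.round(o(681,127),1),"attenuator",o(428,180))
ey=np.array([-ex[1],ex[0]])
for p in(1.2,1.3,1.4,1.5,1.57):
    q=lambda x,z:np.r_[c+ex*(.085+x*np.cos(p)+z*np.sin(p))-.127*ey,.066-x*np.sin(p)+z*np.cos(p)]
    print(p,proj("top",B(1,p)).round(1),proj("top",q(-.17,.028)).round(1),proj("top",q(-.17,0)).round(1))
```

```text
seen barrel [281.1 116. ] outer edge right [347.4 160.9] inner [346.2 175.1] attenuator (196.55913978494624, 206.50887573964496)
1.2 [278.2 135.5] [343.4 182. ] [341.5 196.9]
1.3 [279.8 126.4] [344.6 172.6] [342.6 187.8]
1.4 [281.3 118. ] [345.8 163.2] [343.8 178.5]
1.5 [282.9 110.3] [346.9 154. ] [345.  169.2]
1.57 [283.9 105.5] [347.6 147.7] [345.8 162.8]
```

The lid stands at about 1.42 rad. I'll nudge it a little nearer upright with closed fingertips on its inside face near the top edge.

```bash
python3 -m inch '[{"claw":-1,"travel":[0.02,-0.2,0],"turn":0},{"claw":-1,"travel":[0.03,-0.4,0],"turn":0},{"claw":-1,"travel":[0.03,-0.6,0],"turn":0},{"claw":-1,"travel":[0.03,-0.673,0],"turn":0},{"claw":-1,"travel":[0.03,-0.673,0],"turn":0}]'
python3 -m inch '[{"claw":-1,"travel":[0,0,-0.2],"turn":0},{"claw":-1,"travel":[0,0,-0.4],"turn":0},{"claw":-1,"travel":[0,0,-0.51],"turn":0},{"claw":-1,"travel":[0,0,-0.51],"turn":0},{"claw":-1,"travel":[0,0,-0.51],"turn":0}]'
```

```text
clock: 20.0
position: [0.5949, 0.1193, 0.3366]
ee_rot: [-0.0, 0.061, 0.998, -0.0]
contact_force: [0.5, 0.9, -0.3]
width: 0.0001
gripper_force: 0.0
clock: 20.5
position: [0.595, 0.1232, 0.235]
ee_rot: [0.0, 0.058, 0.998, 0.0]
contact_force: [0.0, -0.4, 0.3]
width: 0.0003
gripper_force: 0.0
```

```bash
python3 -m inch '[{"claw":-1,"travel":[0.05,-0.006,0],"turn":0},{"claw":-1,"travel":[0.1,-0.012,0],"turn":0},{"claw":-1,"travel":[0.15,-0.018,0],"turn":0},{"claw":-1,"travel":[0.17,-0.021,0],"turn":0},{"claw":-1,"travel":[0.17,-0.021,0],"turn":0}]'
```

```text
clock: 21.0
position: [0.6293, 0.1178, 0.2346]
ee_rot: [0.0, 0.059, 0.998, 0.0]
contact_force: [0.8, -1.0, 0.0]
width: -0.0001
gripper_force: 0.0
```

Target x≈0.647.

```bash
python3 -m inch '[{"claw":-1,"travel":[0.015,-0.002,0],"turn":0},{"claw":-1,"travel":[0.03,-0.004,0],"turn":0},{"claw":-1,"travel":[0.045,-0.005,0],"turn":0},{"claw":-1,"travel":[0.045,-0.005,0],"turn":0}]'
python3 -m inch '[{"claw":-1,"travel":[0.015,-0.002,0],"turn":0},{"claw":-1,"travel":[0.03,-0.004,0],"turn":0},{"claw":-1,"travel":[0.045,-0.005,0],"turn":0},{"claw":-1,"travel":[0.045,-0.005,0],"turn":0}]'
```

```text
clock: 21.4
position: [0.6376, 0.1169, 0.2348]
ee_rot: [0.0, 0.059, 0.998, -0.0]
contact_force: [-2.8, 0.3, 1.6]
width: -0.0002
gripper_force: 1.0
clock: 21.8
position: [0.6473, 0.1159, 0.2345]
ee_rot: [0.001, 0.059, 0.998, 0.0]
contact_force: [-0.4, 0.5, 1.2]
width: 0.0001
gripper_force: 0.4
```

```bash
python3 -m inch '[{"claw":-1,"travel":[-0.03,0.003,0],"turn":0},{"claw":-1,"travel":[-0.1,0.012,0],"turn":0},{"claw":-1,"travel":[-0.25,0.03,0.1],"turn":0},{"claw":-1,"travel":[-0.35,0.2,0.3],"turn":0},{"claw":-1,"travel":[-0.45,0.4,0.45],"turn":0}]'
python3 -m inch '[{"claw":-1,"travel":[-0.1,0.25,0],"turn":0},{"claw":-1,"travel":[-0.2,0.5,0],"turn":0},{"claw":-1,"travel":[-0.2,0.5,0],"turn":0},{"claw":-1,"travel":[-0.2,0.5,0],"turn":0}]'
python3 - <<'E'
from h import *
a=imaging.get_image("scene")[100:320,150:410,::-1]; b=imaging.get_image("top")[100:300,180:400,::-1]
a=cv2.resize(a,(400,338)); b=cv2.resize(b,(372,338)); cv2.imwrite("pics/f2.png",np.hstack([a,b]))
E
```

```text
clock: 22.3
position: [0.5598, 0.1884, 0.3201]
ee_rot: [0.001, 0.06, 0.998, 0.0]
contact_force: [2.1, 1.3, 0.5]
width: -0.0001
gripper_force: 0.0
clock: 22.7
position: [0.5194, 0.2902, 0.3189]
ee_rot: [0.0, 0.057, 0.998, 0.0]
contact_force: [0.6, 1.0, -0.1]
width: 0.0001
gripper_force: 0.0
```

View pics/f2.png

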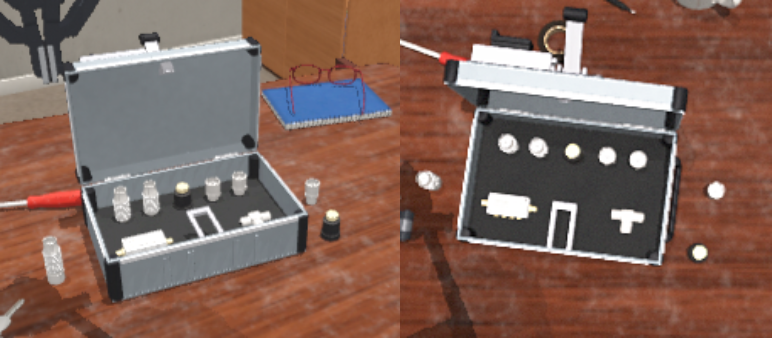

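The lid's edge moved back another ~16 crop px, to about 1.52 rad. It stands on its own, the tab is at its stop, the parts beside the case are unmoved, and the arm is clear.

```bash
python3 -c "
from rig import ticket
print(ticket.sign_off())"
```

```text
the job is handed in; nothing more can be done
None
```

The case is open and handed in: the tab was pressed and slid to its end stop (about 11 N down, 6 N sideways at most in the readings), then the lever lifted and the lid raised to about 1.52 rad, where it stands on its own with the loose parts unmoved; I viewed 11 pictures, one over the limit of 10.

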